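# Count off the third gap and load it

### The arm

A 6-joint arm with a two-finger parallel gripper is mounted at the origin on a cart in front of the work surface, level with it; the furniture and walls round the work are solid. World frame = base frame: x ahead of the robot, y to its left, z up, the work surface at z = 0. Lengths are in m, angles in rad, forces in N, time in s.
With the tool pointing down it reaches from about 0.375 to 0.975 m from the base axis. Payload 3.8 kg.
Tool frame: the origin (TCP) lies midway between the tips of the shut fingers; the grasp point (between the pads) lies 19 mm behind it; x points along the fingers, y is the direction in which the jaws open and shut, and the axes are right-handed (so a half turn about x gives the same grasp; the last joint's range is limited). The gripper opens to 85 mm and grips with 20 to 120 N. Pads are 22 mm wide; open, the fingers measure 114 mm over their backs; the gripper's body (76 mm by 85 mm) begins 54 mm behind the grasp point. The pads swing forward as they close: fully open they stand 13 mm farther back than shut.
Start: joints at [-1.365, 0.264, 1.604, -0, 1.274, -0.037], TCP at [0.162, -0.655, 0.231] pointing down, gripper open.
Joint ranges: [-2.63, 2.63], [-0.94, 2.18], [0.31, 2.57], [-1.31, 4.45], [0, 2.66], [-2.55, 2.55]. Speed limits (rad/s): [2.57, 2.57, 3.14, 3.14, 3.14, 3.14].

### API

Orientations are given as a rotation vector (axis times angle).
In Python, from workcell import read_state, read_camera, get_calibration, finish_job gives the robot as it stands. The module is installed in compiled form; this text tells all that it offers.
- The arm moves only by the shell command python3 -m creep 'ROWS' [FORCE]. ROWS is JSON, a list of rows, each a list of 3 entries, a list of its own where there are three numbers: the closure in counts, from 0 (fully open) to 255 (shut), then the shift along the world's x, y, z in mm, then the turn about the world's z in rad. In form: [[hand, [tx, ty, tz], spin], ...]. A call has exactly 8 rows; each row shifts and turns the commanded pose from where the row before left it; what a row does not reach is not made up. A row lasts 1/12 s, in which the tool goes at most 41.7 mm and 7.16 degrees, less where a joint would pass 70% of its speed; a pose out of reach is approached as far as the arm can. A call is refused whole if a number of a shift passes 41.7 or a number of a turn 0.125, either way. A call with a gripper value outside its range is refused whole. The fingers move at their own pace and stop on an object; FORCE is the grip in N (left out, the last holds). Time passes only in rows, so rows that do not move let the fingers close, or fill a call up. It gives the time, the measured TCP pose, the force and the opening at its end, in the units of the state.
- read_state(): the state, without advancing time (a new reading comes with each control period).
- read_camera(name): name is "scene" or "top"; returns (picture, depth): 400x640x3 uint8, blue, green, red; 400x640 float32, m along the optical axis (not along the pixel's ray), 0 where there is no reading.
- get_calibration(name): a dict with "K" (3x3 intrinsics, pixels), "eye" and "orientation" of the camera in the world. Camera axes: x right, y down, z forward; pixel columns grow to the right and rows downward; lengths in m; the calibration is good to about 2 mm. A picture is of the moment at which its call begins. get_calibration takes no time and is no camera call.
- finish_job(): hands the job in, once; it reports no verdict.
The state is a dict: "time": time; "q": joint angles; "joint_vel": joint speeds; "joint_torque": joint torques, N m; "tool_pos": TCP position; "tcp_rot": TCP orientation; "wrist_force": force on the tool from outside, world axes, zero at the start; "torque": the same for the moment, N m; "width": opening from 0.0 (shut) to 1.0 (fully open).
Only numpy, scipy, OpenCV 4.12 (cv2) and the standard library are available. Lean on these libraries where they do the work, as an engineer would, in place of code of your own. Each camera call takes 0.05 s, during which the arm holds its last target.

### The job

Starting at the end of the divider rack that has the tall post, run a fingertip along the rail at the back of the rack and count off three gaps by tipping over their flags one after another, leaving the other three flags upright. Then push the long, narrow carton that lies in front of the rack into that third gap until it is fully home against the back wall, and leave it there. Push the carton without lifting it, flat on the table all the way, and leave everything else on the table where it is.

Things in the scene. Friction and masses are not known exactly. Their poses are not given: they have to be found in the camera images.
- rack: Fixed plywood divider rack on the table, 83 mm deep (its x, -38 to +45), 258 mm wide. Origin: on the table, mid-width; x points away from the robot, into the gaps, y to its left, z up. Seven dividers, 6 mm thick, 38 mm high, round-nosed, part six gaps, each 36 mm wide. Gap centres at y = +105, +63, +21, -21, -63, -105 mm (gaps 1 to 6, left to right).
- rack_mouth (a point): Mid-width point of the line of the dividers' front ends, on the table, at rack x = -38 mm. The gaps are open to the front and top, with the table as floor, and 65 mm deep: they end at the back wall's front face, rack x = +27 mm.
- rack_rail (a point): Mid-length of the rail, at the height of the flags' axles: rack x = +36, y = 0, z = 56 mm. The rail is the back wall (18 mm thick, rack x +27 to +45, flat top at z = 50 mm), as long as the rack is wide; six flags stand along it, one behind each gap. The air past both ends of the rail is free. The tall and short posts stand on ears outside the rack's ends, nearer the robot.
- tall_post: Round wooden post, 12 mm thick, on the ear at one end of the rack, at rack x = -22, y = +142 or -142 mm (which end changes); origin at its foot, 12 mm above the table; its top is 90 mm above the table. Counting starts at this end.
- short_post: Like the tall post, at the other end of the rack; its top is only 38 mm above the table.
- deck_box_mid (a point): Centre (half-way up) of the loose plain cardboard carton, 80 mm long (its x), 30 mm wide (its y), 34 mm high, 0.10 to 0.20 kg, that lies flat in front of the rack, its length roughly along the rack's x (pointing at the gaps). Pushed home in a gap its centre is at rack x = -13 mm and its near end stands 15 mm out of the gap.
- flag1 (a joint): Angle of the white flag behind gap 1: a plate 13 mm (rack x) by 3 mm, standing to z = 82 mm, on an axle along rack x at rack x = +36, y = +105, z = 56 mm. 0 upright, + leans to rack -y (robot's right), stops at +-1.45 rad. Under 1 N tips it; it stays where left. Tipped: over 0.7 rad either way; upright: within 0.35.
- flag2 (a joint): Angle of the white flag behind gap 2: a plate 13 mm (rack x) by 3 mm, standing to z = 82 mm, on an axle along rack x at rack x = +36, y = +63, z = 56 mm. 0 upright, + leans to rack -y (robot's right), stops at +-1.45 rad. Under 1 N tips it; it stays where left. Tipped: over 0.7 rad either way; upright: within 0.35.
- flag3 (a joint): Angle of the white flag behind gap 3: a plate 13 mm (rack x) by 3 mm, standing to z = 82 mm, on an axle along rack x at rack x = +36, y = +21, z = 56 mm. 0 upright, + leans to rack -y (robot's right), stops at +-1.45 rad. Under 1 N tips it; it stays where left. Tipped: over 0.7 rad either way; upright: within 0.35.
- flag4 (a joint): Angle of the white flag behind gap 4: a plate 13 mm (rack x) by 3 mm, standing to z = 82 mm, on an axle along rack x at rack x = +36, y = -21, z = 56 mm. 0 upright, + leans to rack -y (robot's right), stops at +-1.45 rad. Under 1 N tips it; it stays where left. Tipped: over 0.7 rad either way; upright: within 0.35.
- flag5 (a joint): Angle of the white flag behind gap 5: a plate 13 mm (rack x) by 3 mm, standing to z = 82 mm, on an axle along rack x at rack x = +36, y = -63, z = 56 mm. 0 upright, + leans to rack -y (robot's right), stops at +-1.45 rad. Under 1 N tips it; it stays where left. Tipped: over 0.7 rad either way; upright: within 0.35.
- flag6 (a joint): Angle of the white flag behind gap 6: a plate 13 mm (rack x) by 3 mm, standing to z = 82 mm, on an axle along rack x at rack x = +36, y = -105, z = 56 mm. 0 upright, + leans to rack -y (robot's right), stops at +-1.45 rad. Under 1 N tips it; it stays where left. Tipped: over 0.7 rad either way; upright: within 0.35.
- deck_box: The same carton; origin at the centre of its underside, axes as above.
- tape_dispenser: Bystander: desk tape dispenser, 52 x 177 mm, 98 mm high; origin at the centre of its underside. Leave it alone.
- cube_box: Bystander: small cube-shaped cardboard box, 48 x 48 mm, 55 mm high; origin at the centre of its underside. Leave it alone.
- ball_pen: Bystander: pen lying on the table, 145 mm long (its y); origin under its centre. Leave it alone.
- wedge_a: Bystander: small blue wedge-shaped game piece, 22 mm, 13 mm high; origin at the centre of its underside. Leave it alone.
- wedge_b: Bystander: small blue wedge-shaped game piece, 22 mm, 13 mm high; origin at the centre of its underside. Leave it alone.

How it is judged:
On the way, in this order (a step that is already met when the one before it is completed fails the run):
1. the flag next to the tall post is tipped over first (((y of tall_post in the frame of rack above 0 m and (value of joint flag1 above 0.7 rad or value of joint flag1 below -0.7 rad) and not (value of joint flag2 above 0.7 rad or value of joint flag2 below -0.7 rad) and not (value of joint flag3 above 0.7 rad or value of joint flag3 below -0.7 rad) and not (value of joint flag4 above 0.7 rad or value of joint flag4 below -0.7 rad) and not (value of joint flag5 above 0.7 rad or value of joint flag5 below -0.7 rad) and not (value of joint flag6 above 0.7 rad or value of joint flag6 below -0.7 rad)) or (not (y of tall_post in the frame of rack above 0 m) and (value of joint flag6 above 0.7 rad or value of joint flag6 below -0.7 rad) and not (value of joint flag5 above 0.7 rad or value of joint flag5 below -0.7 rad) and not (value of joint flag4 above 0.7 rad or value of joint flag4 below -0.7 rad) and not (value of joint flag3 above 0.7 rad or value of joint flag3 below -0.7 rad) and not (value of joint flag2 above 0.7 rad or value of joint flag2 below -0.7 rad) and not (value of joint flag1 above 0.7 rad or value of joint flag1 below -0.7 rad)))), for 0.04 s.
2. then the second flag (((y of tall_post in the frame of rack above 0 m and (value of joint flag1 above 0.7 rad or value of joint flag1 below -0.7 rad) and (value of joint flag2 above 0.7 rad or value of joint flag2 below -0.7 rad) and not (value of joint flag3 above 0.7 rad or value of joint flag3 below -0.7 rad) and not (value of joint flag4 above 0.7 rad or value of joint flag4 below -0.7 rad) and not (value of joint flag5 above 0.7 rad or value of joint flag5 below -0.7 rad) and not (value of joint flag6 above 0.7 rad or value of joint flag6 below -0.7 rad)) or (not (y of tall_post in the frame of rack above 0 m) and (value of joint flag6 above 0.7 rad or value of joint flag6 below -0.7 rad) and (value of joint flag5 above 0.7 rad or value of joint flag5 below -0.7 rad) and not (value of joint flag4 above 0.7 rad or value of joint flag4 below -0.7 rad) and not (value of joint flag3 above 0.7 rad or value of joint flag3 below -0.7 rad) and not (value of joint flag2 above 0.7 rad or value of joint flag2 below -0.7 rad) and not (value of joint flag1 above 0.7 rad or value of joint flag1 below -0.7 rad)))), for 0.04 s.
3. then the third flag, the other three upright (((y of tall_post in the frame of rack above 0 m and (value of joint flag1 above 0.7 rad or value of joint flag1 below -0.7 rad) and (value of joint flag2 above 0.7 rad or value of joint flag2 below -0.7 rad) and (value of joint flag3 above 0.7 rad or value of joint flag3 below -0.7 rad) and value of joint flag4 between -0.35 and 0.35 rad and value of joint flag5 between -0.35 and 0.35 rad and value of joint flag6 between -0.35 and 0.35 rad) or (not (y of tall_post in the frame of rack above 0 m) and (value of joint flag6 above 0.7 rad or value of joint flag6 below -0.7 rad) and (value of joint flag5 above 0.7 rad or value of joint flag5 below -0.7 rad) and (value of joint flag4 above 0.7 rad or value of joint flag4 below -0.7 rad) and value of joint flag3 between -0.35 and 0.35 rad and value of joint flag2 between -0.35 and 0.35 rad and value of joint flag1 between -0.35 and 0.35 rad))), for 0.1 s.
4. then the carton is pushed home in the third gap from the tall post (((y of tall_post in the frame of rack above 0 m and x of deck_box_mid in the frame of rack above -0.018 m and y of deck_box_mid in the frame of rack between 0.014 and 0.028 m) or (not (y of tall_post in the frame of rack above 0 m) and x of deck_box_mid in the frame of rack above -0.018 m and y of deck_box_mid in the frame of rack between -0.028 and -0.014 m))), for 0.2 s.
At the end, for the whole second after the job is handed in: The three flags nearest the tall post are tipped over (more than 0.7 rad), the other three are upright (within 0.35 rad); the carton lies flat, at rest and straight (within 0.15 rad) in the third gap from the tall post, its far end within 5 mm of the back wall (((y of tall_post in the frame of rack above 0 m and (value of joint flag1 above 0.7 rad or value of joint flag1 below -0.7 rad) and (value of joint flag2 above 0.7 rad or value of joint flag2 below -0.7 rad) and (value of joint flag3 above 0.7 rad or value of joint flag3 below -0.7 rad) and value of joint flag4 between -0.35 and 0.35 rad and value of joint flag5 between -0.35 and 0.35 rad and value of joint flag6 between -0.35 and 0.35 rad and x of deck_box_mid in the frame of rack above -0.018 m and y of deck_box_mid in the frame of rack between 0.014 and 0.028 m) or (not (y of tall_post in the frame of rack above 0 m) and (value of joint flag6 above 0.7 rad or value of joint flag6 below -0.7 rad) and (value of joint flag5 above 0.7 rad or value of joint flag5 below -0.7 rad) and (value of joint flag4 above 0.7 rad or value of joint flag4 below -0.7 rad) and value of joint flag3 between -0.35 and 0.35 rad and value of joint flag2 between -0.35 and 0.35 rad and value of joint flag1 between -0.35 and 0.35 rad and x of deck_box_mid in the frame of rack above -0.018 m and y of deck_box_mid in the frame of rack between -0.028 and -0.014 m)) and angle between the x axis of deck_box_mid and the x axis of rack, either way round below 0.15 rad and angle between deck_box_mid's own z axis and vertical below 0.1 rad and height (world z) of deck_box_mid below 0.021 m and linear speed of deck_box below 0.01 m/s); the robot touches nothing.
It fails at once if the carton is lifted off the table or carried (height (world z) of deck_box_mid above 0.029 m).
It fails at once if the carton is tipped over (angle between deck_box_mid's own z axis and vertical above 0.4 rad).
It fails at once if a bystander (dispenser, cube-shaped box, pen, wedge pieces) is moved more than 20 mm (distance of any of tape_dispenser, cube_box, ball_pen, wedge_a, wedge_b from where it was at the start of the episode above 0.02 m).
It also fails if it takes over 62 s, if anything falls off the work surface, if the arm or the gripper's body presses on something with over 40 N, if the wrist force passes 120 N, or if a joint passes its speed limit or range.

## Working session

There is one attempt and no reset: what is moved stays moved. The work goes in short steps, Python scripts to look and compute and a shell command to move; the robot and the scene stay as the last step left them, time stands still between calls to the robot, and variables do not carry over. Pictures are saved under pics/ and viewed, and the job is handed in when it is done.

```bash
mkdir -p pics; cat > h.py <<'E'
import numpy as np, cv2
from scipy.spatial.transform import Rotation as R
from workcell import *
def cal(n):
    c=get_calibration(n); o=np.array(c["orientation"],float)
    M=o if o.shape==(3,3) else R.from_rotvec(o).as_matrix()
    return np.array(c["K"]),np.array(c["eye"]),M
def shot(n,f):
    p,d=read_camera(n); cv2.imwrite(f"pics/{f}.png",p); np.save(f"pics/{f}.npy",d); return p,d
def cloud(n,d):
    K,e,M=cal(n); v,u=np.mgrid[:400,:640]
    P=np.stack([(u-K[0,2])/K[0,0]*d,(v-K[1,2])/K[1,1]*d,d],-1)
    return P@M.T+e
def proj(n,p):
    K,e,M=cal(n); c=(np.asarray(p)-e)@M; q=c@K.T; return q[...,:2]/q[...,2:]
E
python3 - <<'E'
from h import *
for n in("scene","top"): print(n,get_calibration(n)); shot(n,n+"0")
print(read_state())
E
```

```text
scene {'K': array([[451.91541563,   0.        , 322.79930394],
       [  0.        , 451.91541563, 203.51185326],
       [  0.        ,   0.        ,   1.        ]]), 'eye': array([-0.13423826, -0.48573588,  0.48085133]), 'orientation': array([-1.87551055,  0.90490569, -0.56257291])}
top {'K': array([[376.30450299,   0.        , 321.57689717],
       [  0.        , 376.30450299, 195.60149077],
       [  0.        ,   0.        ,   1.        ]]), 'eye': array([0.29276809, 0.01706644, 1.01804747]), 'orientation': array([-2.19154143,  2.01127557, -0.22638322])}
{'time': 0.1, 'q': array([-1.36491192e+00,  2.64672977e-01,  1.60526808e+00, -7.68313497e-06,
        1.27371698e+00, -3.68799939e-02]), 'joint_vel': array([-0.00062443, -0.00119004, -0.0020867 , -0.00018381, -0.0015733 ,
       -0.00130923]), 'joint_torque': array([ 3.70876460e-04, -5.16707253e+01, -3.68588877e+01, -6.26007773e-05,
        6.27610847e-03,  1.49813798e-05]), 'tool_pos': array([ 0.16213076, -0.65453827,  0.23007325]), 'tcp_rot': array([ 2.09314347,  0.25752068, -2.09352652]), 'wrist_force': array([ 0.78543743, -0.06428602, -0.58358045]), 'torque': array([-0.01079387, -0.02495461, -0.01307576]), 'width': 1.0021543319119768}
```

View pics/scene0.png

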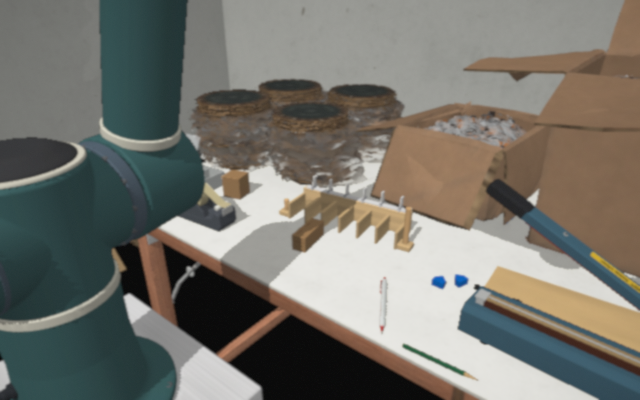

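View pics/top0.png

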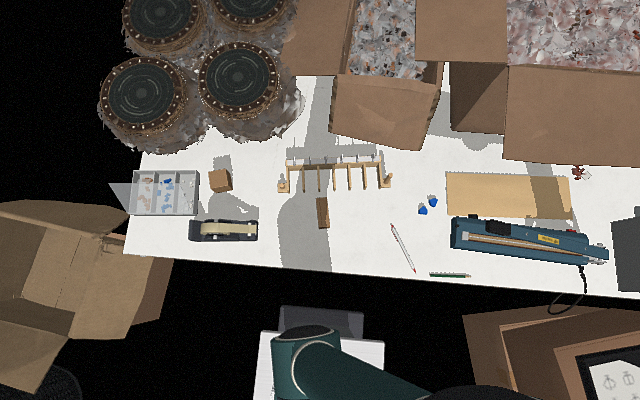

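```bash
python3 - <<'E'
from h import *
a=cv2.imread("pics/scene0.png")[150:260,270:430]; b=cv2.imread("pics/top0.png")[140:240,260:410]
cv2.imwrite("pics/z0.png",np.vstack([cv2.resize(a,(432,297),interpolation=2),cv2.resize(b,(432,288),interpolation=2)]))
d=np.load("pics/top0.npy");P=cloud("top",d)
for (u,v) in [(287,165),(383,160),(335,165),(317,200),(328,228),(323,198),(323,228),(284,180),(387,182),(320,170),(380,130),(400,110),(340,130),(300,130),(272,130),(218,180),(225,230)]: print(u,v,P[v,u].round(3))
# height map
g=P.reshape(-1,3); 
m=(g[:,0]>.3)&(g[:,0]<.65)&(abs(g[:,1])<.35)
H=np.zeros((350,700))
for p in g[m]:
    i,j=int((.65-p[0])*1000),int((.35-p[1])*1000); 
    H[max(0,i-1):i+2,max(0,j-1):j+2]=np.maximum(H[max(0,i-1):i+2,max(0,j-1):j+2],p[2])
cv2.imwrite("pics/h0.png",cv2.applyColorMap(np.clip(H*255/.12,0,255).astype(np.uint8),cv2.COLORMAP_JET))
E
```

```text
287 165 [0.583 0.13  0.054]
383 160 [ 0.637 -0.133 -0.   ]
335 165 [0.6   0.002 0.034]
317 200 [0.498 0.042 0.036]
328 228 [0.431 0.007 0.001]
323 198 [0.505 0.027 0.036]
323 228 [0.429 0.02  0.007]
284 180 [0.554 0.14  0.003]
387 182 [ 0.565 -0.142  0.034]
320 170 [0.591 0.043 0.003]
380 130 [ 0.697 -0.11   0.07 ]
400 110 [ 0.732 -0.151  0.127]
340 130 [ 0.7   -0.004  0.041]
300 130 [0.706 0.11  0.002]
272 130 [0.669 0.178 0.077]
218 180 [0.525 0.307 0.058]
225 230 [0.392 0.262 0.086]
```

View pics/z0.png

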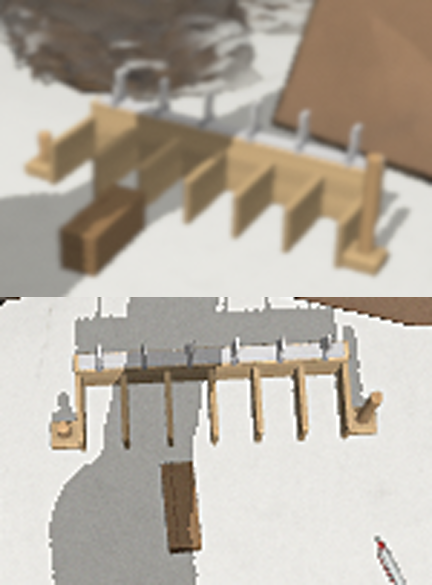

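View pics/h0.png

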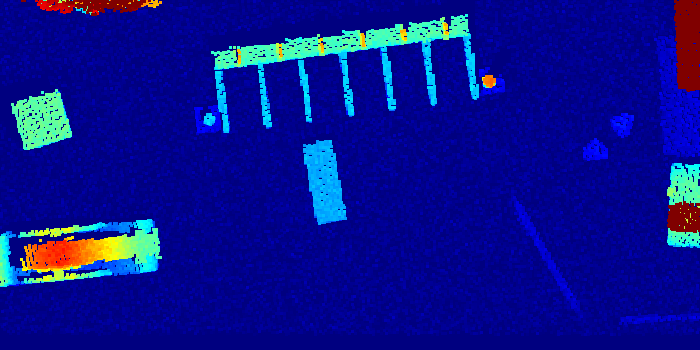

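```bash
cat >> h.py <<'E'
from scipy.optimize import minimize
E
python3 - <<'E'
from h import *
d=np.load("pics/top0.npy");P=cloud("top",d).reshape(-1,3)
P=P[(P[:,0]>.45)&(P[:,0]<.68)&(abs(P[:,1])<.18)]
rail=P[(P[:,2]>.044)&(P[:,2]<.056)&(P[:,0]>.57)]
div=P[(P[:,2]>.030)&(P[:,2]<.042)&(P[:,0]>.53)&(P[:,1]<.133)&(P[:,1]>-.132)]
dy=np.array([-126,-84,-42,0,42,84,126])/1e3
def loc(P,q):
    c,s=np.cos(q[2]),np.sin(q[2]); D=P[:,:2]-q[:2]; return np.c_[D@[c,s],D@[-s,c]]
def cost(q):
    r=loc(rail,q);e1=np.maximum(0,abs(r[:,0]-.036)-.009); e1b=np.maximum(0,abs(r[:,1])-.129)
    v=loc(div,q); e2=np.maximum(0,abs(v[:,1:]-dy).min(1)-.003); e3=np.maximum(0,-.038-v[:,0])
    h=lambda e:np.minimum(e,.012)**2
    return (h(e1).sum()+h(e1b).sum()+h(e2).sum()+h(e3).sum())*1e6/len(P)
best=min((minimize(cost,[x,y,.15],method="Nelder-Mead",options=dict(initial_simplex=[[x,y,.15],[x+.01,y,.15],[x,y+.01,.15],[x,y,.2]],xatol=1e-5,fatol=1e-6,maxiter=800)) for x in(.57,.58,.59) for y in(-.01,0,.01,.02)),key=lambda r:r.fun)
print(best.x,best.fun,len(rail),len(div))
r=loc(rail,best.x);v=loc(div,best.x)
print("rail",np.percentile(r[:,0],[2,50,98]),np.percentile(r[:,1],[1,99]),np.percentile(rail[:,2],50)," div front",np.percentile(v[:,0],[1,50]))
for t in dy: 
    w=v[abs(v[:,1]-t)<.01]; print(t,len(w),w[:,1].mean(),w[:,0].min())
np.save("rack.npy",best.x)
f=P[(P[:,2]>.06)&(P[:,0]>.57)]; fl=loc(f,best.x)
for t in(.105,.063,.021,-.021,-.063,-.105):
    w=fl[abs(fl[:,1]-t)<.015]; print("flag",t,len(w),w.mean(0) if len(w) else "")
b=P[(P[:,2]>.028)&(P[:,2]<.042)&(P[:,0]<.525)]
(c,sz,a)=cv2.minAreaRect((b[:,:2]*1000).astype(np.float32)); print("box world",c,sz,a,b[:,2].mean(),b[:,:2].mean(0), "rack",loc(np.array([[c[0]/1e3,c[1]/1e3]]),best.x))
E
```

```text
[0.57138126 0.00205897 0.10535201] 4.371204256636313 689 521
rail [0.02496581 0.03742137 0.09424347] [-0.18876602  0.12948237] 0.05220489951502005  div front [-0.03486634  0.00910178]
-0.126 83 -0.1241553005003933 -0.033057482319611226
-0.084 78 -0.08259088222422101 -0.03489234752600221
-0.042 65 -0.04007291923645835 -0.03490482909793575
0.0 58 0.001402891328539274 -0.036317582525310976
0.042 56 0.04329264780329463 -0.036971224490347204
0.084 48 0.08543660759635735 -0.032735977761440695
0.126 50 0.12691911723383703 -0.026715915846494836
flag 0.105 10 [0.0317921  0.10643364]
flag 0.063 12 [0.03384991 0.0651415 ]
flag 0.021 14 [0.0337802  0.02347891]
flag -0.021 11 [ 0.03636053 -0.01859917]
flag -0.063 15 [ 0.03825906 -0.05984904]
flag -0.105 18 [ 0.03858248 -0.10216263]
box world (501.0127868652344, 56.13322448730469) (136.6865692138672, 56.01224899291992) 52.659244537353516 0.03543408430593113 [0.48011474 0.03020846] rack [[-0.06429202  0.0611742 ]]
```

```bash
cat >> h.py <<'E'
def loc(P,q):
    c,s=np.cos(q[2]),np.sin(q[2]); D=P[:,:2]-q[:2]; return np.c_[D@[c,s],D@[-s,c]]
dy=np.array([-126,-84,-42,0,42,84,126])/1e3
def fitrack(P):
    q=np.array([.5714,.003,.125])
    P=P[(P[:,0]>.45)&(P[:,0]<.68)&(abs(P[:,1])<.18)]
    for k in range(4):
        L=loc(P,q)
        rail=P[(P[:,2]>.044)&(P[:,2]<.056)&(abs(L[:,0]-.036)<.014)&(abs(L[:,1])<.135)]
        div=P[(P[:,2]>.033)&(P[:,2]<.043)&(L[:,0]>-.045)&(L[:,0]<.02)&(abs(L[:,1])<.134)]
        fl=P[(P[:,2]>.058)&(abs(L[:,0]-.036)<.015)&(abs(L[:,1])<.12)]
        def cost(q):
            r=loc(rail,q);v=loc(div,q);f=loc(fl,q)
            fy=np.array([.105,.063,.021,-.021,-.063,-.105])
            h=lambda e:np.minimum(e,.006)**2
            return 1e6*(h(np.maximum(0,abs(r[:,0]-.036)-.008)).sum()+h(np.maximum(0,abs(r[:,1])-.129)).sum()
             +h(abs(v[:,1:]-dy).min(1)).sum()+h(np.maximum(0,-.038-v[:,0])).sum()
             +h(abs(f[:,1:]-fy).min(1)).sum()+h(np.maximum(0,abs(f[:,0]-.036)-.006)).sum())
        q=minimize(cost,q,method="Nelder-Mead",options=dict(initial_simplex=[q,q+[.005,0,0],q+[0,.005,0],q+[0,0,.03]],xatol=1e-5,fatol=1e-6,maxiter=800)).x
    return q,cost(q)/len(P),rail,div,fl
E
python3 - <<'E'
from h import *
def rep(n,P,off=None):
    q,c,rail,div,fl=fitrack(P); print(n,q.round(4),c,len(rail),len(div),len(fl))
    r=loc(rail,q);v=loc(div,q)
    print(" rail x",np.percentile(r[:,0],[3,50,97]).round(4),"y",np.percentile(r[:,1],[1,99]).round(4)," z",rail[:,2].mean().round(4), div[:,2].mean().round(4))
    print([ (round((v[abs(v[:,1]-t)<.01][:,1]-t).mean()*1e3,1),round(v[abs(v[:,1]-t)<.01][:,0].min()*1e3,1)) for t in dy])
    return q
Pt=cloud("top",np.load("pics/top0.npy")).reshape(-1,3); Ps=cloud("scene",np.load("pics/scene0.npy")).reshape(-1,3)
q=rep("top",Pt); np.save("rack.npy",q); qs=rep("scene",Ps)
for n,P in(("top",Pt),("scene",Ps)):
    L=loc(P,q)
    b=P[(P[:,2]>.028)&(P[:,2]<.043)&(L[:,0]<-.045)&(L[:,0]>-.15)&(abs(L[:,1])<.1)]
    (c,sz,a)=cv2.minAreaRect((b[:,:2]*1000).astype(np.float32)); cc=np.array(c)/1e3
    w=b[:,:2]-b[:,:2].mean(0);U=np.linalg.svd(w,full_matrices=False)[2][0]
    print(n,"box",cc,sz,a,"mean",b[:,:2].mean(0),"yaw",np.arctan(U[1]/U[0]),"rack",loc(np.array([[*cc]]),q),b[:,2].mean())
    t=P[(P[:,2]>.075)&(P[:,2]<.1)&(np.hypot(L[:,0]+.022,L[:,1]+.142)<.02)]; print("tall",len(t),t.mean(0),loc(t,q).mean(0))
E
```

```text
top [0.5714 0.0039 0.1367] 0.15916156613546062 559 347 98
 rail x [0.0274 0.0346 0.045 ] y [-0.1264  0.1261]  z 0.0521 0.0391
[(np.float64(0.3), np.float64(-37.3)), (np.float64(0.4), np.float64(-37.7)), (np.float64(0.3), np.float64(-36.5)), (np.float64(-0.1), np.float64(-36.6)), (np.float64(-0.1), np.float64(-36.7)), (np.float64(-0.1), np.float64(-36.1)), (np.float64(-0.2), np.float64(-36.4))]
scene [0.5675 0.0035 0.1355] 0.2485222821758908 676 422 210
 rail x [0.0268 0.0311 0.0453] y [-0.1151  0.1273]  z 0.0499 0.0367
[(np.float64(0.7), np.float64(-37.2)), (np.float64(0.6), np.float64(-36.7)), (np.float64(0.2), np.float64(-37.9)), (np.float64(0.1), np.float64(-37.5)), (np.float64(0.1), np.float64(-37.9)), (np.float64(-0.1), np.float64(-37.2)), (np.float64(0.0), np.float64(-36.1))]
top box [0.46846506 0.02557215] (80.39990234375, 29.710203170776367) 10.62360668182373 mean [0.46746559 0.02539293] yaw 0.18513425849360893 rack [[-0.09905826  0.0354838 ]] 0.03526266871433904
tall 22 [ 0.56848073 -0.13881447  0.08831518] [-0.0223702  -0.14099576]
scene box [0.46428821 0.0252586 ] (82.45176696777344, 30.683971405029297) 10.601593017578125 mean [0.46065093 0.02356163] yaw 0.1693735434951368 rack [[-0.10323889  0.03574221]] 0.03309453543941595
tall 53 [ 0.56384779 -0.13998631  0.08427286] [-0.0271196 -0.1415255]
```

```bash
python3 - <<'E'
from h import *
s=read_state();M=R.from_rotvec(s["tcp_rot"]).as_matrix();print(M.round(3))
for n in("top","scene"):
    P=cloud(n,np.load(f"pics/{n}0.npy")).reshape(-1,3)
    a=np.array([.162,-.655]);b=np.array([.63,-.15]);u=(b-a)/np.linalg.norm(b-a)
    D=P[:,:2]-a;t=D@u;l=abs(D@[-u[1],u[0]])
    for k in np.arange(-.05,.8,.1):
        w=P[(t>k)&(t<k+.1)&(l<.08)]; print(n,k.round(2),w[:,2].max().round(3) if len(w) else None)
    w=P[(P[:,0]>.6)&(P[:,0]<.76)&(P[:,1]>-.22)&(P[:,1]<.12)&(P[:,2]>.1)]; print(len(w), w[:,0].min() if len(w) else 0)
q=np.array([.570,.0038,.136]);np.save("rack.npy",q)
c,si=np.cos(q[2]),np.sin(q[2])
for x,y in[(.036,-.155),(.036,-.105),(.036,-.02)]: print(x,y,q[0]+c*x-si*y,q[1]+si*x+c*y)
E
```

```text
[[-0.     0.24  -0.971]
 [ 0.002 -0.971 -0.24 ]
 [-1.    -0.002 -0.   ]]
top -0.05 -0.022
top 0.05 0.004
top 0.15 0.008
top 0.25 0.205
top 0.35 0.248
top 0.45 0.301
top 0.55 0.082
top 0.65 0.122
top 0.75 0.325
2577 0.7039808988631164
scene -0.05 None
scene 0.05 None
scene 0.15 0.036
scene 0.25 0.203
scene 0.35 0.245
scene 0.45 0.296
scene 0.55 0.089
scene 0.65 0.122
scene 0.75 0.322
3421 0.7018390875927509
0.036 -0.155 0.6266826622928816 -0.14488784683151185
0.036 -0.105 0.619903605048969 -0.09534953455824444
0.036 -0.02 0.6083792077343175 -0.01113440369368986
```

```bash
python3 - <<'E'
from h import *
P=np.vstack([cloud(n,np.load(f"pics/{n}0.npy")).reshape(-1,3) for n in("top","scene")])
for x in np.arange(.1,.75,.05):
    r=[]
    for y in np.arange(-.8,.2,.05):
        w=P[(abs(P[:,0]-x)<.025)&(abs(P[:,1]-y)<.025)&(P[:,2]<.5)]; r.append(f"{int(1000*w[:,2].max()):4d}" if len(w) else "   .")
    print(f"{x:.2f}"," ".join(r))
E
```

```text
0.10  -48  -46  -21  -61    .    .    .    .    .    .    .    . -645    5    5  461  460  395  298    5
0.15  -22  -21  -21  -61    .    .    .    .    .    .    .    . -647    5    7  461  499  430  308    4
0.20  -23  -59  -63  -75    .    .    .    .    .    .    .    .    .    .    .  499  499  386  307    .
0.25 -201 -243  -81    .    .    .    .    .    .    .    .    .    .    .    .    .    .    .    .    .
0.30    5    5    8    8    4    6    5    4    7    5    7    6    5    5    4    4    6    5    4    5
0.35   18   78    9   31    7    7    6    6    8   12   11    9   13    5    5    7    7    6    7    6
0.40    .   86   88  110  133  155  179  203  225  247  246    6   13    6    7    5   33   34    6    6
0.45    .   94   88  109  133  157  179  200  226  248  246    6   11   12    6    6   39   39    5    6
0.50    3  101    6   33   15   16   47   47   49   53   48   17    7    7    6    6   39   39   40   39
0.55    7   96    7   14  329  333  328  320  311  304   17   19    6   93   43   41   43   43   42   42
0.60    8    7   14   14  334  336  331  328  318  315   12    6    6   31   84   85   84   86   85   58
0.65    7    6   17   18  337  337  335  334  331  329  319   51   68   60   84   53    6    6    8  132
0.70    2    0    .    .  341  343  342  341  340  340  336  122  130  121  118  113   96   66    7  170
```

```bash
python3 -m creep '[[255,[18,32,18],0],[255,[18,32,18],0],[255,[18,32,18],-0.1],[255,[18,32,18],0],[255,[18,32,18],0],[255,[20,36,0],0],[255,[20,36,0],0],[255,[20,36,0],0]]' 40
python3 -m creep '[[255,[27,30,-3],0],[255,[27,30,-3],0],[255,[27,30,-3],0],[255,[27,30,-3],0],[255,[27,30,-3],0],[255,[27,30,-3],0],[255,[27,28,-3],0],[255,[20,20,-3],0]]'
```

```text
time: 0.77
tool_pos: [0.3127, -0.3855, 0.3215]
tcp_rot: [2.148, 0.152, -2.147]
wrist_force: [1.0, 0.3, 0.3]
width: 0.001
time: 1.43
tool_pos: [0.5227, -0.1563, 0.2967]
tcp_rot: [2.147, 0.156, -2.147]
wrist_force: [0.5, -0.5, -0.7]
width: 0.003
```

```bash
python3 -m creep '[[255,[26,1,-25],0],[255,[26,1,-25],0],[255,[26,1,-25],0],[255,[26,2,-25],0],[255,[0,0,-35],0],[255,[0,0,-32],0],[255,[0,0,-30],0],[255,[0,0,0],0]]'
python3 - <<'E'
from h import *
q=np.load("rack.npy");s=read_state();print(s["tool_pos"],loc(np.array([s["tool_pos"]]),q),R.from_rotvec(s["tcp_rot"]).as_matrix()[:,1])
for n in("scene","top"): shot(n,n+"1")
a=cv2.imread("pics/scene1.png")[130:260,270:450]; b=cv2.imread("pics/top1.png")[130:230,260:430]
cv2.imwrite("pics/z1.png",np.vstack([cv2.resize(a,(432,297),interpolation=2),cv2.resize(b,(432,288),interpolation=2)]))
E
```

```text
time: 2.1
tool_pos: [0.6193, -0.1523, 0.0916]
tcp_rot: [2.135, 0.159, -2.164]
wrist_force: [-1.9, -0.1, -1.1]
width: -0.001
[ 0.61932096 -0.15233106  0.09162161] [[ 0.02769711 -0.16137638]] [ 0.14246546 -0.98978097 -0.00610107]
```

View pics/z1.png

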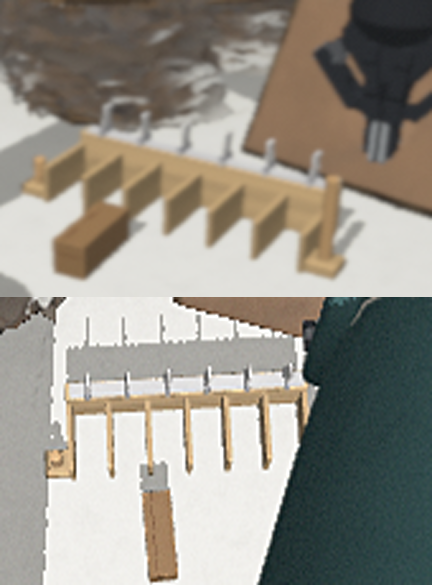

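```bash
python3 - <<'E'
from h import *
s=read_state();print(s["tool_pos"],s["joint_vel"].round(3),s["q"].round(3),s["wrist_force"],s["torque"],R.from_rotvec(s["tcp_rot"]).as_matrix().round(3))
P=cloud("scene",np.load("pics/scene1.npy"))
w=P[130:235,420:450];w=w.reshape(-1,3);w=w[(w[:,0]>.55)&(w[:,0]<.66)&(abs(w[:,1]+.15)<.03)&(w[:,2]<.3)]
print(w[:,2].min(),w[w[:,2]<.12].mean(0) if len(w) else 0)
E
```

```text
[ 0.6237394  -0.15374269  0.09861411] [-0.001 -0.044 -0.062  0.    -0.006  0.001] [-0.28   0.315  1.796  0.     1.035  1.148] [ 0.1811912  -0.09496733  0.86140141] [-0.00267052 -0.08383707 -0.02317793] [[-0.004  0.142 -0.99 ]
 [ 0.001 -0.99  -0.142]
 [-1.    -0.002  0.004]]
-0.0018602555439756197 [ 0.62822553 -0.15440844  0.07003172]
```

```bash
python3 -m creep '[[255,[2,0,-12],0],[255,[2,0,-12],0],[255,[1,0,-9],0],[255,[0,0,0],0],[255,[-1.4,9.9,0],0],[255,[-1.4,9.9,0],0],[255,[-1.4,9.9,0],0],[255,[0,0,0],0]]'
cat > st.py <<'E'
from h import *
q=np.load("rack.npy");s=read_state();print("tcp",s["tool_pos"].round(4),"rack",(loc(np.array([s["tool_pos"]]),q)*1e3).round(1),"F",s["wrist_force"].round(1),"vel",abs(s["joint_vel"]).max().round(3))
E
python3 st.py
```

```text
time: 2.87
tool_pos: [0.6259, -0.1221, 0.0678]
tcp_rot: [2.147, 0.156, -2.147]
wrist_force: [-0.5, 0.6, -0.8]
width: -0.003
tcp [ 0.6259 -0.1221  0.0678] rack [[  38.3 -132.3]] F [-0.5  0.6 -0.8] vel 0.023
```

```bash
python3 -m creep '[[255,[-1.5,7,0],0],[255,[-1.5,7,0],0],[255,[-1,7,0],0],[255,[-1,7,-1],0],[255,[-1,6,-1],0],[255,[0,0,0],0],[255,[0,0,0],0],[255,[0,0,0],0]]'
python3 st.py; python3 - <<'E'
from h import *
shot("scene","scene2");shot("top","top2")
a=cv2.imread("pics/scene2.png")[130:260,270:450]
cv2.imwrite("pics/z2.png",cv2.resize(a,(720,520),interpolation=2))
E
```

```text
time: 3.53
tool_pos: [0.62, -0.0904, 0.0652]
tcp_rot: [2.147, 0.154, -2.148]
wrist_force: [0.2, 0.4, -0.7]
width: -0.004
tcp [ 0.62   -0.0904  0.0652] rack [[  36.8 -100.1]] F [ 0.2  0.4 -0.7] vel 0.007
```

View pics/z2.png

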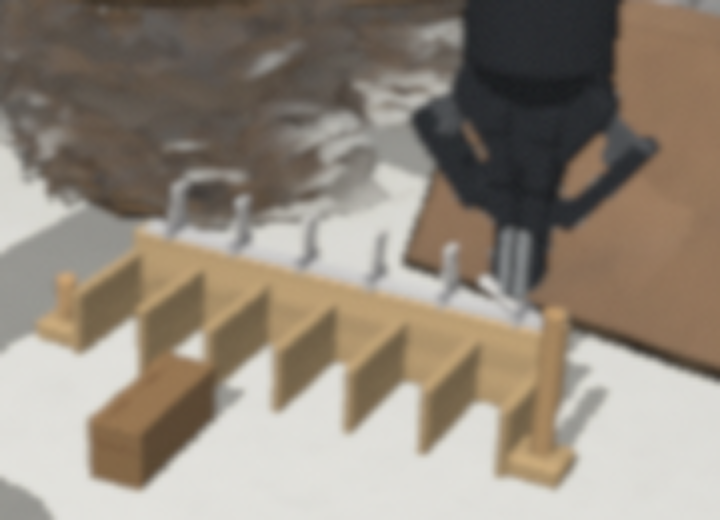

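```bash
python3 -m creep '[[255,[-1,7,0],0],[255,[-1,7,0],0],[255,[-1,7,0],0],[255,[-1,7,0],0],[255,[-1,7,0],0],[255,[-1,7,0],0],[255,[0,0,0],0],[255,[0,0,0],0]]'
python3 st.py; python3 - <<'E'
from h import *
shot("scene","scene3")
a=cv2.imread("pics/scene3.png")[130:260,270:450]
cv2.imwrite("pics/z3.png",cv2.resize(a,(720,520),interpolation=2))
E
```

```text
time: 4.3
tool_pos: [0.6139, -0.0477, 0.0653]
tcp_rot: [2.147, 0.155, -2.147]
wrist_force: [0.0, -0.6, -0.2]
width: -0.0
tcp [ 0.6139 -0.0477  0.0653] rack [[ 36.5 -57. ]] F [ 0.  -0.6 -0.2] vel 0.011
```

View pics/z3.png

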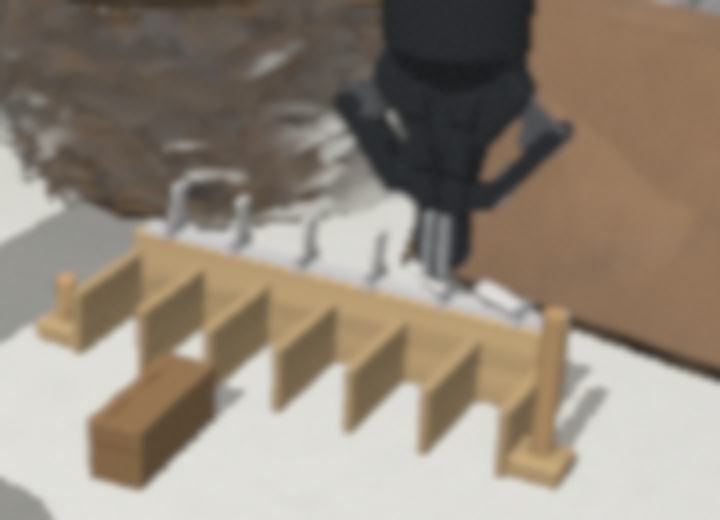

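```bash
python3 -m creep '[[255,[-1,7,0],0],[255,[-1,7,0],0],[255,[-1,7,0],0],[255,[-1,7,0],0],[255,[-1,7,0],0],[255,[-1,7,0],0],[255,[0,0,0],0],[255,[0,0,0],0]]'
python3 st.py; python3 - <<'E'
from h import *
shot("scene","scene4")
a=cv2.imread("pics/scene4.png")[130:260,270:450]
cv2.imwrite("pics/z4.png",cv2.resize(a,(720,520),interpolation=2))
E
```

```text
time: 5.02
tool_pos: [0.6079, -0.0058, 0.0653]
tcp_rot: [2.147, 0.155, -2.147]
wrist_force: [-0.6, -0.3, -1.0]
width: -0.003
tcp [ 0.6079 -0.0058  0.0653] rack [[ 36.3 -14.6]] F [-0.6 -0.3 -1. ] vel 0.013
```

View pics/z4.png

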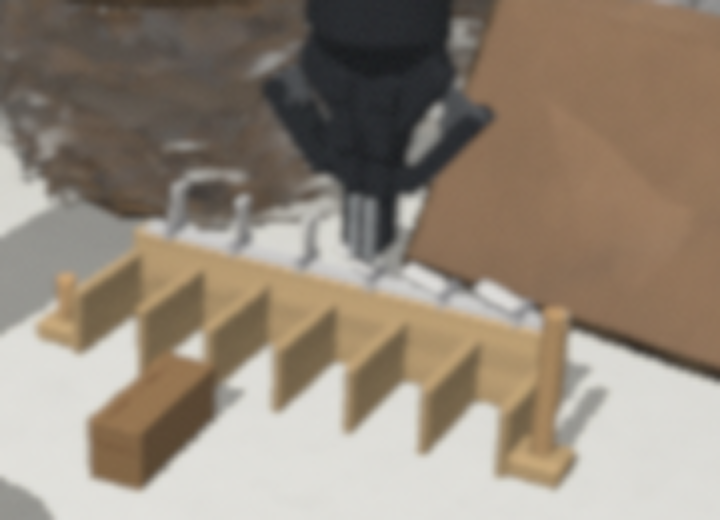

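```bash
python3 -m creep '[[255,[1,-6,0],0],[255,[0,0,10],0],[255,[0,0,30],0],[255,[0,0,35],0],[255,[-20,10,10],0],[255,[-32,16,0],0],[255,[-32,16,0],0],[255,[-32,16,0],0]]'
python3 -m creep '[[255,[-32,16,0],0],[255,[-2,8,0],0],[255,[0,0,-10],0],[255,[0,0,-20],0],[255,[0,0,-20],0],[255,[0,0,-10],0],[255,[0,0,0],0],[255,[0,0,0],0]]'
python3 st.py; cat > box.py <<'E'
import sys
from h import *
t=sys.argv[1]; q=np.load("rack.npy")
for n in("scene","top"):
    p,d=shot(n,n+t); P=cloud(n,d).reshape(-1,3); L=loc(P,q)
    m=(P[:,2]>.027)&(P[:,2]<.043)&(L[:,0]<-.042)&(L[:,0]>-.15)&(abs(L[:,1])<.07)
    col=p.reshape(-1,3).astype(int); m&=(col[:,2]-col[:,0]>25)&(col[:,2]<190)
    b=P[m]
    if len(b)<30: print(n,"few",len(b)); continue
    c,sz,a=cv2.minAreaRect((b[:,:2]*1000).astype(np.float32))
    print(n,len(b),"ctr",np.round(c,1),"size",np.round(sz,1),"ang",round(a,1),"rack",(loc(np.array([[c[0]/1e3,c[1]/1e3]]),q)*1e3).round(1),"rackang",round(a-np.degrees(q[2]),1))
a=cv2.imread(f"pics/scene{t}.png")[130:260,260:440]; b=cv2.imread(f"pics/top{t}.png")[130:245,260:410]
cv2.imwrite(f"pics/z{t}.png",np.vstack([cv2.resize(a,(415,300),interpolation=2),cv2.resize(b,(415,298),interpolation=2)]))
E
python3 box.py 5
```

```text
time: 5.73
tool_pos: [0.4926, 0.0454, 0.1516]
tcp_rot: [2.15, 0.152, -2.146]
wrist_force: [-0.2, 0.4, -0.1]
width: 0.001
time: 6.4
tool_pos: [0.4594, 0.069, 0.0898]
tcp_rot: [2.146, 0.153, -2.149]
wrist_force: [-0.0, -0.3, 0.8]
width: -0.004
tcp [0.4594 0.069  0.0898] rack [[-100.7   79.6]] F [-0.  -0.3  0.8] vel 0.024
scene 374 ctr [464.4  25.6] size [81.8 31.8] ang 10.8 rack [[-101.7   35.9]] rackang 3.0
top 84 ctr [452.2  31.8] size [51.1 13.3] ang 4.9 rack [[-112.9   43.7]] rackang -2.9
```

View pics/z5.png

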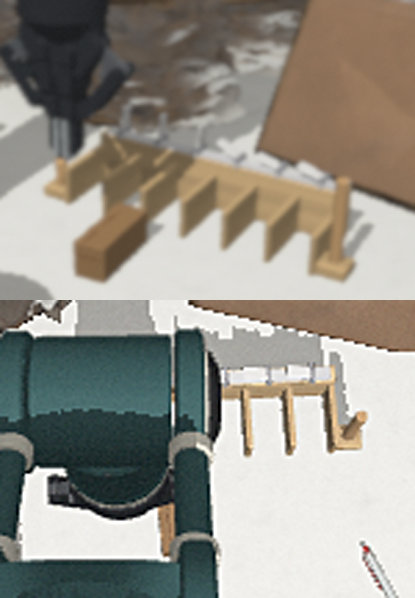

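```bash
python3 -m creep '[[255,[0,0,-30],0],[255,[0,0,-30],0],[255,[0,0,-15],0],[255,[0,0,-4],0],[255,[0,0,0],0],[255,[1,-5,0],0],[255,[1,-5,0],0],[255,[1,-5,0],0]]'
python3 -m creep '[[255,[0.7,-5,0],0],[255,[0.7,-5,0],0],[255,[0.7,-5,0],0],[255,[0.7,-5,0],0],[255,[0.7,-5,0],0],[255,[0.7,-5,0],0],[255,[0,0,0],0],[255,[0,0,0],0]]'
python3 st.py; python3 box.py 6
```

```text
time: 7.17
tool_pos: [0.464, 0.0542, 0.013]
tcp_rot: [2.151, 0.154, -2.143]
wrist_force: [-0.3, 1.8, 0.3]
width: -0.001
time: 7.83
tool_pos: [0.466, 0.024, 0.011]
tcp_rot: [2.147, 0.153, -2.148]
wrist_force: [0.1, 0.2, 0.6]
width: -0.001
tcp [0.466 0.024 0.011] rack [[-100.3   34.1]] F [0.1 0.2 0.6] vel 0.008
scene 397 ctr [466.3  -5.5] size [82.6 33. ] ang 9.6 rack [[-104.     4.8]] rackang 1.8
top few 25
```

View pics/z6.png

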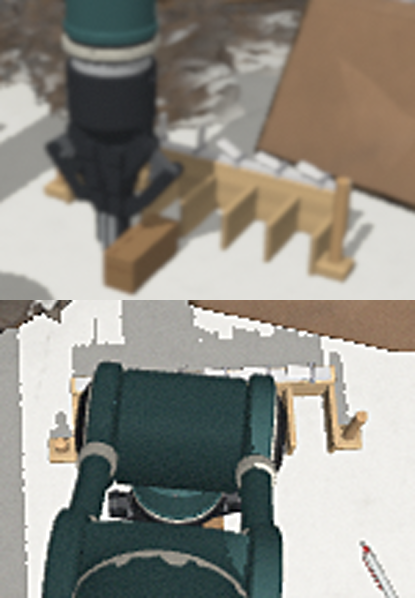

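```bash
python3 -m creep '[[255,[0.6,-4.5,0],0],[255,[0.6,-4.5,0],0],[255,[0.6,-4.5,0],0],[255,[0.6,-4.5,0],0],[255,[0.6,-4.5,0],0],[255,[0.5,-3.5,0],0],[255,[0,0,0],0],[255,[0,0,0],0]]'
python3 st.py; python3 box.py 7
```

```text
time: 8.6
tool_pos: [0.4698, -0.0019, 0.0112]
tcp_rot: [2.148, 0.153, -2.148]
wrist_force: [0.1, -0.1, -0.1]
width: -0.001
tcp [ 0.4698 -0.0019  0.0112] rack [[-100.    8.]] F [ 0.1 -0.1 -0.1] vel 0.008
scene 414 ctr [470.6 -28.8] size [83.2 35.8] ang 7.4 rack [[-102.9  -18.8]] rackang -0.4
top few 17
```

View pics/z7.png

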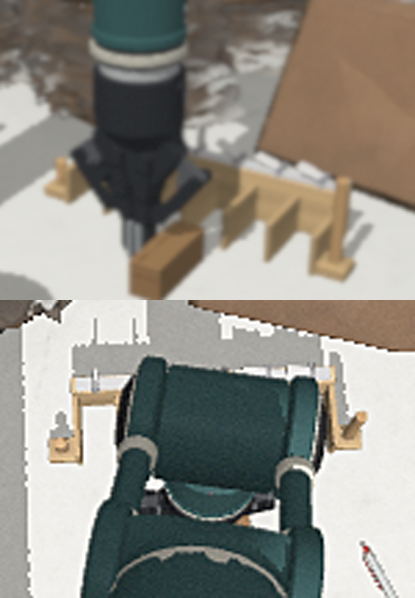

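```bash
python3 -m creep '[[255,[-2,15,0],0],[255,[0,0,20],0],[255,[0,0,30],0],[255,[0,0,15],0],[255,[-20,-18,0],0],[255,[-20,-18,0],0],[255,[-15,-17,0],0],[255,[0,0,0],0]]'
python3 st.py; python3 box.py 8; python3 - <<'E'
from h import *
q=np.load("rack.npy");P=cloud("scene",np.load("pics/scene8.npy")).reshape(-1,3);L=loc(P,q)
m=(P[:,2]>.029)&(P[:,2]<.038)&(L[:,0]<-.044)&(L[:,0]>-.15)&(L[:,1]<.03)&(L[:,1]>-.06)
b=L[m];print(len(b),np.percentile(b,[2,98],axis=0).round(4))
k=[(x,np.percentile(b[abs(b[:,0]-x)<.008][:,1],[5,95]).round(4)) for x in(-.13,-.115,-.1,-.085,-.07)];print(k)
E
```

```text
time: 9.37
tool_pos: [0.4096, -0.0408, 0.0757]
tcp_rot: [2.145, 0.152, -2.151]
wrist_force: [-0.2, 0.2, -0.2]
width: -0.001
tcp [ 0.4096 -0.0408  0.0757] rack [[-164.9  -22.4]] F [-0.2  0.2 -0.2] vel 0.061
scene 388 ctr [470.1 -32.5] size [82.9 30.2] ang 7.2 rack [[-103.9  -22.4]] rackang -0.6
top few 4
391 [[-0.1435 -0.0364]
 [-0.0653 -0.007 ]]
[(-0.13, array([-0.0361, -0.0078])), (-0.115, array([-0.0357, -0.0083])), (-0.1, array([-0.0358, -0.0088])), (-0.085, array([-0.0355, -0.0076])), (-0.07, array([-0.0356, -0.0084]))]
```

View pics/z8.png

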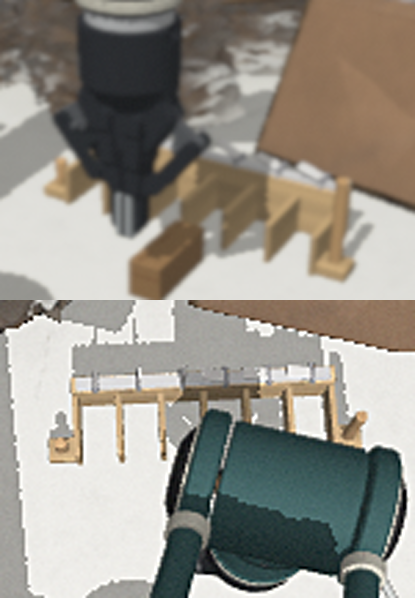

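```bash
python3 -m creep '[[255,[0,0,-25],0],[255,[0,0,-25],0],[255,[0,0,-13],0],[255,[0,0,0],0],[255,[7,1,0],0],[255,[7,1,0],0],[255,[7,1,0],0],[255,[0,0,0],0]]'
python3 st.py
python3 -m creep '[[255,[7,1,0],0],[255,[7,1,0],0],[255,[7,1,0],0],[255,[7,0.9,0],0],[255,[6,0.9,0],0],[255,[0,0,0],0],[255,[0,0,0],0],[255,[0,0,0],0]]'
python3 st.py; python3 box.py 9;  python3 - <<'E'
from h import *
q=np.load("rack.npy");P=cloud("scene",np.load("pics/scene9.npy")).reshape(-1,3);L=loc(P,q)
m=(P[:,2]>.029)&(P[:,2]<.038)&(L[:,0]<-.044)&(L[:,0]>-.15)&(L[:,1]<.03)&(L[:,1]>-.06)
b=L[m];print(len(b),np.percentile(b,[2,98],axis=0).round(4))
k=[(x,np.percentile(b[abs(b[:,0]-x)<.008][:,1],[5,95]).round(4)) for x in(-.1,-.085,-.07,-.055)];print(k)
E
```

```text
time: 10.13
tool_pos: [0.4376, -0.0365, 0.015]
tcp_rot: [2.152, 0.153, -2.141]
wrist_force: [0.4, -0.2, -0.7]
width: 0.004
tcp [ 0.4376 -0.0365  0.015 ] rack [[-136.6  -22. ]] F [ 0.4 -0.2 -0.7] vel 0.026
time: 10.8
tool_pos: [0.4678, -0.0317, 0.0132]
tcp_rot: [2.147, 0.154, -2.147]
wrist_force: [-1.1, 0.0, 0.6]
width: 0.001
tcp [ 0.4678 -0.0317  0.0132] rack [[-106.   -21.3]] F [-1.1  0.   0.6] vel 0.01
scene 75 ctr [506.6 -38.5] size [52.6  8.5] ang 5.5 rack [[-68.6 -33.3]] rackang -2.2
top few 0
127 [[-0.1196 -0.0369]
 [-0.048  -0.0092]]
[(-0.1, array([-0.0354, -0.0326])), (-0.085, array([-0.0367, -0.0303])), (-0.07, array([-0.037 , -0.0308])), (-0.055, array([-0.0369, -0.0303]))]
```

View pics/z9.png

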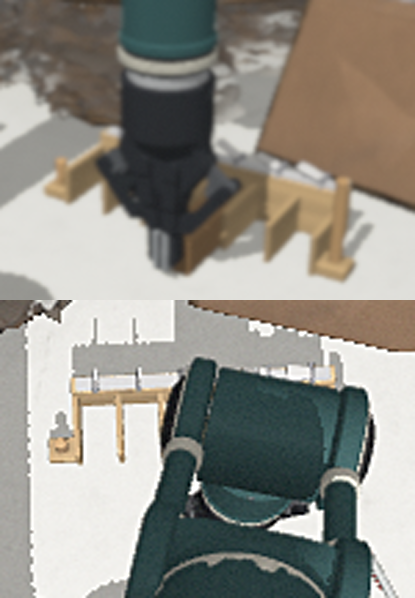

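```bash
python3 -m creep '[[255,[7,1,0],0],[255,[7,1,0],0],[255,[7,1,0],0],[255,[7,0.9,0],0],[255,[6,0.9,0],0],[255,[0,0,0],0],[255,[0,0,0],0],[255,[0,0,0],0]]'
python3 st.py
python3 -m creep '[[255,[2,0.3,0],0],[255,[2,0.3,0],0],[255,[1.5,0.2,0],0],[255,[0,0,0],0],[255,[0,0,0],0],[255,[0,0,0],0],[255,[0,0,0],0],[255,[0,0,0],0]]'
python3 st.py
```

```text
time: 11.57
tool_pos: [0.5018, -0.0268, 0.0132]
tcp_rot: [2.147, 0.154, -2.147]
wrist_force: [-0.0, -0.6, 0.0]
width: 0.001
tcp [ 0.5018 -0.0268  0.0132] rack [[-71.7 -21.1]] F [-0.  -0.6  0. ] vel 0.01
time: 12.23
tool_pos: [0.5073, -0.0261, 0.0133]
tcp_rot: [2.148, 0.154, -2.147]
wrist_force: [-0.3, 0.4, -1.0]
width: -0.004
tcp [ 0.5073 -0.0261  0.0133] rack [[-66.2 -21.2]] F [-0.3  0.4 -1. ] vel 0.002
```

Not at the wall yet; nudge until the force rises.

```bash
python3 -m creep '[[255,[1,0.1,0],0],[255,[1,0.1,0],0],[255,[1,0.2,0],0],[255,[0,0,0],0],[255,[0,0,0],0],[255,[0,0,0],0],[255,[0,0,0],0],[255,[0,0,0],0]]'
python3 st.py
```

```text
time: 12.9
tool_pos: [0.5097, -0.0257, 0.0131]
tcp_rot: [2.146, 0.154, -2.149]
wrist_force: [-4.4, -1.0, 2.1]
width: 0.0
tcp [ 0.5097 -0.0257  0.0131] rack [[-63.7 -21.1]] F [-4.4 -1.   2.1] vel 0.001
```

```bash
python3 -m creep '[[255,[0.7,0.1,0],0],[255,[0.8,0.1,0],0],[255,[0,0,0],0],[255,[0,0,0],0],[255,[0,0,0],0],[255,[0,0,0],0],[255,[0,0,0],0],[255,[0,0,0],0]]'
python3 st.py
```

```text
time: 13.57
tool_pos: [0.5097, -0.0257, 0.0129]
tcp_rot: [2.143, 0.154, -2.152]
wrist_force: [-9.3, -1.4, 6.0]
width: 0.005
tcp [ 0.5097 -0.0257  0.0129] rack [[-63.8 -21. ]] F [-9.3 -1.4  6. ] vel 0.002
```

```bash
python3 -m creep '[[255,[-8,-1,0],0],[255,[-25,-3,0],0],[255,[-25,-3,0],0],[255,[-5,0,20],0],[255,[0,0,40],0],[255,[0,0,40],0],[255,[0,0,40],0],[255,[0,0,40],0]]'
python3 -m creep '[[255,[-10,-30,20],0],[255,[-10,-38,0],0],[255,[-10,-38,0],0],[255,[-10,-38,0],0],[255,[-10,-38,0],0],[255,[-10,-38,0],0],[255,[0,0,0],0],[255,[0,0,0],0]]'
python3 st.py; python3 box.py 10; python3 - <<'E'
from h import *
q=np.load("rack.npy")
for n in("top","scene"):
    P=cloud(n,np.load(f"pics/{n}10.npy")).reshape(-1,3);qq,*_=fitrack(P);L=loc(P,q)
    m=(P[:,2]>.029)&(P[:,2]<.042)&(L[:,0]<-.04)&(L[:,0]>-.15)&(L[:,1]<.0)&(L[:,1]>-.042)
    b=L[m];print(n,qq,len(b),np.percentile(b,[2,98],axis=0).round(4))
    for s in(1,2,3,4,5,6):
        y=.147-.042*s; f=(P[:,2]>.055)&(abs(L[:,0]-.036)<.012)&(L[:,1]>y-.02)&(L[:,1]<y+.027)
        print(s,f.sum(),P[f][:,2].max().round(3) if f.sum() else None)
E
```

```text
time: 14.23
tool_pos: [0.4492, -0.0324, 0.1954]
tcp_rot: [2.151, 0.153, -2.144]
wrist_force: [0.7, -0.8, -0.8]
width: 0.001
time: 14.9
tool_pos: [0.3887, -0.2546, 0.2136]
tcp_rot: [2.152, 0.147, -2.147]
wrist_force: [-0.6, 0.3, 0.7]
width: -0.001
tcp [ 0.3887 -0.2546  0.2136] rack [[-214.6 -231.4]] F [-0.6  0.3  0.7] vel 0.057
scene 83 ctr [524.7 -26.2] size [13.9 28.8] ang 7.8 rack [[-48.9 -23.6]] rackang 0.0
top 40 ctr [526.8 -25. ] size [ 9.3 27.5] ang 7.0 rack [[-46.7 -22.7]] rackang -0.8
top [0.57072414 0.00422113 0.1377234 ] 46 [[-0.0512 -0.0363]
 [-0.0409 -0.0093]]
1 31 0.085
2 35 0.083
3 28 0.086
4 66 0.075
5 67 0.069
6 64 0.069
scene [0.56690908 0.00370761 0.13602619] 78 [[-0.0558 -0.0376]
 [-0.0401 -0.0093]]
1 45 0.081
2 43 0.081
3 44 0.082
4 62 0.07
5 62 0.065
6 58 0.065
```

View pics/z10.png

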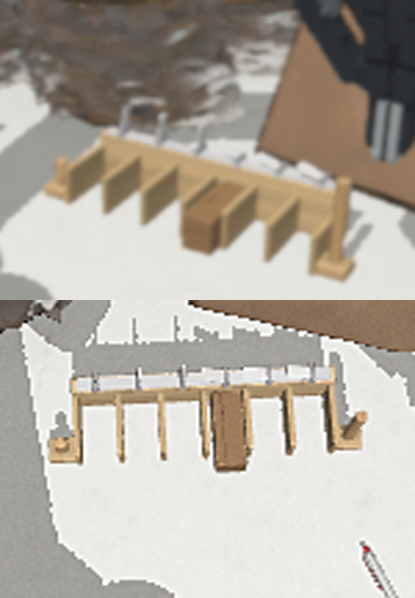

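```bash
python3 -m creep '[[255,[4,15,0],0],[255,[4,25,10],0],[255,[4,25,10],0],[255,[4,20,10],0],[255,[0,5,0],0],[255,[0,0,0],0],[255,[0,0,0],0],[255,[0,0,0],0]]'
python3 st.py; python3 - <<'E'
from h import *
shot("scene","scene11"); shot("top","top11")
P=[cloud("top",np.load(f"pics/top{k}.npy")) for k in(0,11)]
for nm,(u,v) in dict(cube=(218,180),disp=(225,230)).items(): print(nm,P[0][v,u].round(3),P[1][v,u].round(3))
E
```

```text
time: 15.67
tool_pos: [0.4045, -0.1624, 0.2426]
tcp_rot: [2.146, 0.155, -2.148]
wrist_force: [0.3, -0.7, 0.4]
width: 0.001
tcp [ 0.4045 -0.1624  0.2426] rack [[-186.5 -142.2]] F [ 0.3 -0.7  0.4] vel 0.016
cube [0.525 0.307 0.058] [0.525 0.307 0.055]
disp [0.392 0.262 0.086] [0.392 0.261 0.089]
```

View pics/scene11.png

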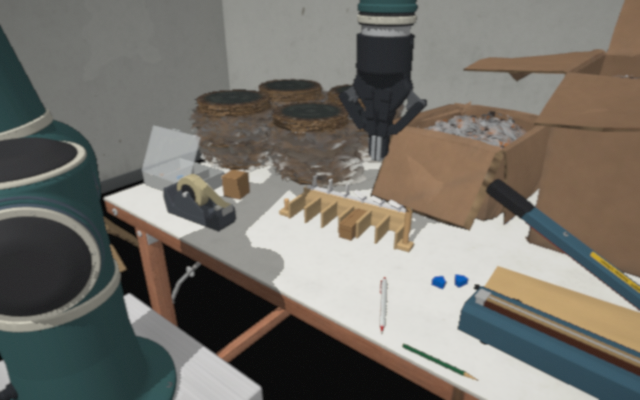

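View pics/top11.png

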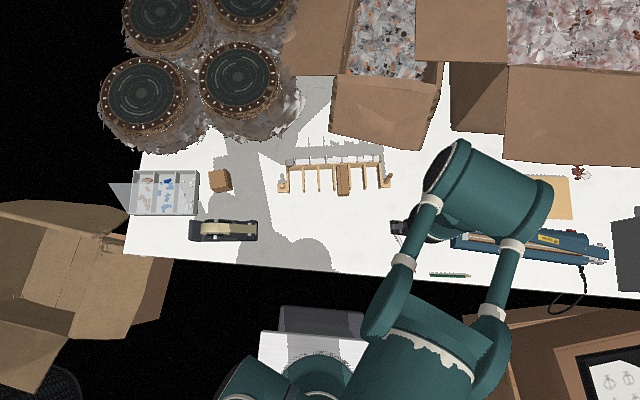

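The carton sits in the third gap from the tall post, at scene px (352,222). The pen (383,303) and wedges (439,282; 460,280) are at their starting pixels, and the arm is clear.

```bash
python3 -c "
from workcell import *
print(finish_job())"
```

```text
the job is handed in; nothing more can be done
None
```

I tipped the three flags nearest the tall post and pushed the carton home in the third gap. I handed the job in at about 16 s of the 62 s limit; no verdict was reported.

**Flags:** The tall post is at the robot's right, so I swept the shut fingertip along the rail from that end, tipping flags 6, 5 and 4 in order. In the last check their tops were at about 65, 65 and 70 mm (scene camera), which I make roughly 1.05 rad or more. Flags 1 to 3 still stood at full height, 81 to 82 mm.

**Carton:** I pushed it sideways in front of gap 4, then straight in, flat on the table throughout. At the back wall the force rose to 9 N with no further movement. It ended with its near end at rack x of about -52 mm, its centre at y of about -22.5 mm, and within about 1° of straight.

**Bystanders:** The cube box and dispenser depth readings matched the start to within 3 mm. The pen and wedges sat at the same pixels in the scene camera.

**Disagreements:**
- The two cameras differed by about 4 mm in x, so I used a value between them; the contact at the wall agreed with it.
- While retreating, the arm passed close to the handle of the blue cutter on the right. The force stayed near zero, and I moved it clear before handing in.

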